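Turn the palette plate, reseat it and shut the case so the catch holds

TASK

Turn the porcelain palette plate over so its wells face up and seat it flat on the two pins in the base of the open case. Then shut the lid, press its front down until the catch snaps, and give the lid's pull a short, firm tug upwards to check that the catch holds; if the lid gives, press it down harder and tug again. Leave the case shut and caught, and do not disturb the cup, the paint pots or the figure.

Things in the scene. Friction and masses are not known exactly. Their poses are not given: they have to be found in the camera images.
- case: Base of the palette case: flat black tray 136 mm deep (x) by 112 mm wide (y), fixed to the desk. Origin: centre of its underside on the desk; x points from the catch side (towards the robot) to the hinge side, z up. Its flat rimless top, the deck, is 18 mm up. Two steel pins, 8 mm thick with domed tips, stand 9 mm proud of the deck at y = -30 and +30 mm, both at x = +2 mm.
- seat (a point): Where the plate's origin lies when fully seated: 12 mm from the middle of the case towards the catch side, 26 mm above the desk (8 mm above the deck). The pins are 14 mm off the plate's middle, so it fits one way round only. Same axes as the case.
- pin_right (a point): Foot of the right-hand pin (seen from the robot), at deck height, at x = +2, y = -30 mm in the case's frame.
- plate: White porcelain palette plate 92 (x) by 60 (y) by 16 mm (z), 140 to 220 g; origin at its middle. Its -z face has wells and paint stains, its +z face is plain; it starts wells down (z up). Two 11 mm through holes at x = -30 and +30, y = +14 mm. Seated wells up, its x is along the case's y and its y along the case's x. Grip it across the 60 mm width; it can stand on a short end.
- plate_hole (a point): Mouth, on the wells face, of the hole at x = -30, y = +14 mm in the plate's frame: the hole that goes round the right-hand pin when the plate is seated wells up.
- lid (a joint): Angle of the blue lid, rad: 0 fully down, 1.6 to 1.85 at the start, stop at 1.95. A shell 136 mm deep, 112 wide, 26 high with 3 mm walls; shut, its top is 44 mm above the desk. Its stiff hinge (0.16 N m) keeps it wherever it is left. Caught, it has about 2 mm of play at its front edge (0 to 0.015); pressed too lightly it springs back to 0.05 or more (7 mm up).
- lid_hinge (a point): Middle of the hinge line, on the far (+x) edge of the case, 18 mm above the desk; the line runs along the case's y. Shut, the lid reaches from here 136 mm towards the catch side; opening swings its front edge up and away from the robot.
- lid_pull (a point): Middle of the top of the lid's pull, an upright black ridge on the lid: 50 mm long (along the case's y), 12 mm thick, 22 mm high. Shut, this point is 118 mm in front of the hinge line and 66 mm above the desk, and the ridge can be pinched from above. The lid's top beside the ridge is plain.
- catch_nose (a point): Tip of the orange sprung catch in the middle of the case's front, 30 mm above the desk; leave it alone. It snaps over a rib on the lid's front when the lid is pressed down near its front edge. The press needed differs from case to case, about 7 to 14 N; pressed too lightly the lid comes down but is not caught. Once caught it holds a pull of over 20 N.
- rinse_cup: Bystander: glass rinse cup, 64 mm across, 85 mm high. Origin: centre of its underside.
- white_pot: Bystander: paint pot with off-white paint and black lid, 33 mm across, 49 mm high. Origin: centre of its underside.
- red_pot: Bystander: paint pot with red paint and white lid, 30 mm across, 46 mm high. Origin: centre of its underside.
- mini: Bystander: small grey figure on a round black base, 28 mm across, 34 mm high. Origin: centre of its underside.

How it is judged (in metres and radians):
On the way, in this order (a step that is already met when the one before it is completed fails the run):
1. the plate is seated on both pins, wells up, and let go (angle between plate's own z axis and vertical above 3.07 rad and horizontal distance between plate and seat below 0.003 m and horizontal distance between plate_hole and pin_right below 0.004 m and z of plate in the frame of seat below 0.002 m and linear speed of plate below 0.02 m/s and contact force between the fingers and plate below 0.1 N), for 0.2 s.
2. the lid is shut and snapped under the catch (value of joint lid below 0.0165 rad and contact force between catch and lid below 0.5 N), for 0.05 s.
3. the lid is tugged: the catch bears at least 1 N while the lid stays caught (value of joint lid below 0.018 rad and contact force between catch and lid above 1 N), for 0.15 s.
At the end, for the whole second after the job is handed in: The plate lies wells up (within 0.07 rad), within 3 mm of its seat sideways and less than 2 mm above it, with its holes on the right pins (within 4 mm), at rest; the lid is shut and caught (joint below 0.018 rad, under the catch's nose) (angle between plate's own z axis and vertical above 3.07 rad and horizontal distance between plate and seat below 0.003 m and horizontal distance between plate_hole and pin_right below 0.004 m and z of plate in the frame of seat below 0.002 m and linear speed of plate below 0.02 m/s and value of joint lid below 0.018 rad); the robot touches nothing.
It fails at once if the rinse cup is moved more than 30 mm (distance of rinse_cup from where it was at the start of the episode above 0.03 m).
It fails at once if the white paint pot is moved more than 30 mm (distance of white_pot from where it was at the start of the episode above 0.03 m).
It fails at once if the red paint pot is moved more than 30 mm (distance of red_pot from where it was at the start of the episode above 0.03 m).
It fails at once if the little model is moved more than 30 mm (distance of mini from where it was at the start of the episode above 0.03 m).
It also fails if it takes over 72 s, if anything falls off the work surface, if the arm or the gripper's body presses on something with over 40 N, if the wrist force passes 120 N, or if a joint passes its speed limit or range.

ROBOT

A 6-joint arm with a two-finger parallel gripper is mounted at the origin on the work surface; the furniture and walls round the work are solid. World frame = base frame: x ahead of the robot, y to its left, z up, the work surface at z = 0. Lengths are in mm, angles in rad, forces in N, time in s.
With the tool pointing down it reaches from about 250 to 800 mm from the base axis. Payload 3.9 kg.
Tool frame: the origin (TCP) lies at the very end of the fingers, on their centre line; the grasp point (between the pads) lies 19 mm behind it; z points along the fingers, y is the line along which they close (so a half turn about z gives the same grasp; the last joint's range is limited). The gripper opens to 85 mm and grips with 20 to 120 N. Pads are 22 mm wide; open, the fingers measure 114 mm over their backs; the gripper's body (76 mm by 85 mm) begins 54 mm behind the grasp point. The pads swing forward as they close: fully open they stand 13 mm farther back than shut.
Start: joints at [-1.295, 0.26, -0.138, 1.173, 0, 1.571], TCP at [142.962, -505.151, 231.304] pointing down, gripper open.
Joint ranges: [-2.78, 2.78], [-0.83, 1.72], [-1.28, 1.37], [-1.9, 2.12], [-1.57, 1.48], [-3.14, 3.14]. Speed limits (rad/s): [2.57, 2.57, 3.14, 3.14, 3.14, 3.14].

INTERFACE

Orientations are given as a unit quaternion [w, x, y, z].
In Python, from rig import env gives the robot as it stands.
- The arm moves only by the shell command python3 drive.py 'ROWS'. ROWS is a JSON list that holds a single list of rows (three levels of brackets), with 1 to 12 rows, each of 5 numbers: the opening from 0.0 (shut) to 1.0 (fully open), then dx, dy, dz in m, then a turn about the tool's z in units of 0.05 rad; each row is the pose to reach, as a shift and turn from the pose commanded when the command began, along the tool's axes at that moment; what a row does not reach only later rows make up. A row lasts 1/12 s, in which the tool goes at most 41.7 mm and 0.125 rad, less where a joint would pass 70% of its speed; a pose out of reach is approached as far as the arm can. The fingers move at their own pace and stop on an object; the grip force is fixed at half the most. Time passes only in rows, so rows that do not move let the fingers close. It prints the time, the measured TCP pose, the force, the opening and the grip force at its end. Input that does not fit is refused with a message, and nothing moves.
- env.sense(): the state, without advancing time (a new reading comes with each control period).
- env.read_camera(name): name is "side" or "top" or "wrist"; returns the picture (384x512x3 uint8, red, green, blue); there is no depth.
- env.camera_model(name): a dict with "mtx" (3x3 intrinsics, pixels), "R" (3x3) and "t" (3): a world point X has camera coordinates R X + t; the wrist camera has in their place "T_tool_cam" (4x4, takes a point from camera to tool coordinates, whose origin is the TCP and whose axes are the flange's). Camera axes: x right, y down, z forward; pixel columns grow to the right and rows downward; lengths in mm; the calibration is good to about 2 mm. A picture is of the moment at which its call begins: read the wrist's pose just before it. camera_model takes no time and is no camera call.
- env.hand_in(): hands the job in; it is judged then, once.
The state is a dict: "time_s": time; "q": joint angles; "dq": joint speeds; "effort": joint torques, N m; "tool_pos": TCP position; "orientation": TCP orientation; "ft_force": force on the tool from outside, world axes, zero at the start; "torque": the same for the moment, N m; "opening": opening from 0.0 (shut) to 1.0 (fully open); "grip_force": force on a finger pad.
Only numpy, scipy, OpenCV 4.12 (cv2) and the standard library are available. Lean on these libraries where they do the work, as an engineer would, in place of code of your own. Each camera call takes 0.05 s, during which the arm holds its last target. There are 200 camera calls.

## Working session

There is one attempt and no reset: what is moved stays moved. The work goes in short steps, Python scripts to look and compute and a shell command to move; the robot and the scene stay as the last step left them, time stands still between calls to the robot, and variables do not carry over. Pictures are saved under pics/ and viewed, at most 10 in all, crops included, and the job is handed in when it is done.

```bash
ls; mkdir -p pics; python3 - <<'E'
from rig import env
import cv2,numpy as np
s=env.sense();print({k:np.round(v,3) for k,v in s.items()})
for n in ['side','top']:
    cv2.imwrite(f'pics/{n}0.png',env.read_camera(n)[:,:,::-1])
    print(n,env.camera_model(n))
print(env.camera_model('wrist'))
E
```

```text
drive.py
pics
rig.py
{'time_s': np.float64(0.0), 'q': array([-1.295,  0.261, -0.139,  1.173, -0.   ,  1.571]), 'dq': array([ 0.   , -0.   ,  0.001,  0.001, -0.   , -0.001]), 'effort': array([ 0.0000e+00, -4.0568e+01,  2.5392e+01,  1.9000e-02, -0.0000e+00,
       -0.0000e+00]), 'tool_pos': array([ 142.794, -504.513,  230.446]), 'orientation': array([-0.001,  0.991,  0.137, -0.   ]), 'ft_force': array([ 0.429,  0.399, -0.564]), 'torque': array([-0.014,  0.008,  0.077]), 'grip_force': np.float64(0.0), 'opening': np.float64(0.999)}
side {'mtx': array([[405.70770837,   0.        , 257.55326006],
       [  0.        , 405.70770837, 201.1583752 ],
       [  0.        ,   0.        ,   1.        ]]), 'R': array([[ 8.49868858e-01, -5.26994101e-01, -3.76799014e-04],
       [-4.47703176e-01, -7.21621023e-01, -5.28038792e-01],
       [ 2.78001422e-01,  4.48932419e-01, -8.49220167e-01]]), 't': array([-511.31035587,  154.62205983,  893.83001131])}
top {'mtx': array([[435.54296357,   0.        , 250.83407739],
       [  0.        , 435.54296357, 189.99774157],
       [  0.        ,   0.        ,   1.        ]]), 'R': array([[ 0.00576031, -0.99984463,  0.0166591 ],
       [-0.98322875, -0.00869983, -0.18216897],
       [ 0.1822856 , -0.01533036, -0.98312611]]), 't': array([-168.54931872,  517.93994915, 1039.09453029])}
{'mtx': array([[275.39265887,   0.        , 256.30868139],
       [  0.        , 275.39265887, 189.2534112 ],
       [  0.        ,   0.        ,   1.        ]]), 'T_tool_cam': array([[ 2.01298980e-04, -9.51706018e-01, -3.07010774e-01,
         7.88172511e+01],
       [ 9.99999649e-01, -5.80311393e-05,  8.35565117e-04,
         1.78669791e+00],
       [-8.13028535e-04, -3.07010835e-01,  9.51705672e-01,
        -1.42871411e+02],
       [ 0.00000000e+00,  0.00000000e+00,  0.00000000e+00,
         1.00000000e+00]])}
```
The turn is only about the tool's z. So how do we flip the plate? Rows: opening, dx,dy,dz, turn about tool z. So the tool always points down?? "along the tool's axes at that moment". Turning only about tool z, tool stays pointing down. So flipping must be done by ... gripping plate off-centre across 60mm width and letting it swing/pivot? Or: stand the plate on a short end, then tip it over... "it can stand on a short end". Grip across the 60 mm width near... pad pivot: grip near one end; lift; plate pivots about the pad axis (y) under gravity → hangs on... Passive hinge. The grip at half max = 70 N? "fixed at half the most" 60N; friction torque with 22 mm wide pads... Hmm. Alternatively push against the desk: grip at one end, lift the end while other end drags on desk, plate pivots about pad axis; move over until vertical standing on end, hold. Then tip: release, regrip, or push. With plate vertical (x axis vertical), gripped near the top end; then rotate tool by z 180 (or walk around)—doing so: plate vertical; then lay it down on the other side: move hand such that bottom end stays as pivot and plate continues rotating over. E.g. plate starts wells down with +x end at right. Grip at right end, lift, pivot about left end; bring to vertical above left end, continue over to left: then lies with wells up. Indeed continuous rotation about left end by 180 deg flips. The grip axis y pads pivot allowing plate rotation in pads. Gripper clearance: plate is 92 long; gripped near the end with pads; fingers vertical; gripper body begins 54 behind grasp point; plate rotated 180 within pads—the short end beyond grip point is short (<46mm), OK. At vertical, end part pointing up between fingers towards palm: ok.

View pics/side0.png

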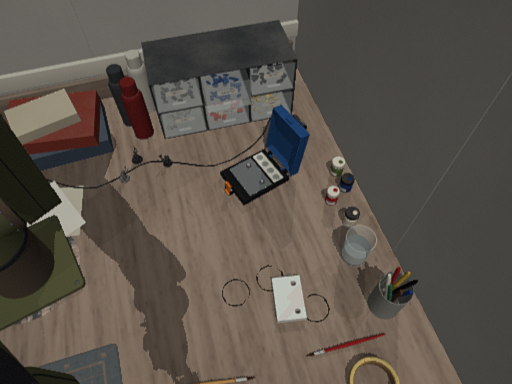

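View pics/top0.png

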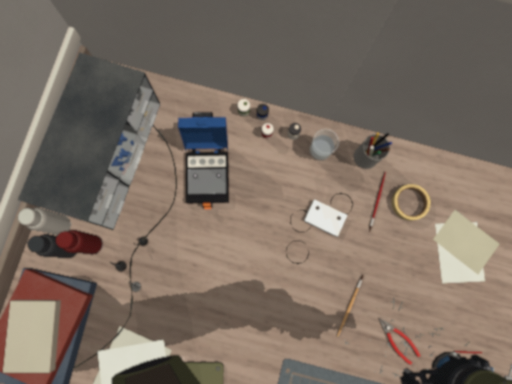

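```bash
cat > h.py <<'E'
import numpy as np,cv2
from scipy.spatial.transform import Rotation as Ro
def cam(env,n):
    m=env.camera_model(n);K=m['mtx']
    if n!='wrist': return K,m['R'],m['t']
    s=env.sense();o=s['orientation'];Rt=Ro.from_quat([o[1],o[2],o[3],o[0]]).as_matrix()
    T=m['T_tool_cam'];Rc=Rt@T[:3,:3];c=Rt@T[:3,3]+s['tool_pos']
    return K,Rc.T,-Rc.T@c
def onplane(c,uv,z):
    K,R,t=c;d=R.T@np.linalg.solve(K,[uv[0],uv[1],1]);o=-R.T@t
    return o+d*(z-o[2])/d[2]
def proj(c,X):
    K,R,t=c;p=K@(R@np.asarray(X,float)+t);return p[:2]/p[2]
def tri(obs):
    A=[];b=[]
    for c,uv in obs:
        K,R,t=c;d=R.T@np.linalg.solve(K,[uv[0],uv[1],1]);d/=np.linalg.norm(d);P=np.eye(3)-np.outer(d,d)
        A.append(P);b.append(P@(-R.T@t))
    A=np.vstack(A);b=np.hstack(b);x=np.linalg.lstsq(A,b,rcond=None)[0]
    return x,np.linalg.norm(A@x-b)
E
python3 - <<'E'
from rig import env
from h import *
import cv2
T=cam(env,'top');S=cam(env,'side')
for n,uv,z in [('plate',(326,217),16),('case',(207,178),18),('catch',(207,205),30),('cup',(323,143),40),('mini',(295,129),20),('red',(267,130),46),('white',(244,105),49),('ring?',(300,251),0)]:
    print(n,onplane(T,uv,z).round())
a=cv2.imread('pics/top0.png')[185:250,290:360];b=cv2.imread('pics/side0.png')[260:335,255:325]
m=(a.min(2)>170).astype(np.uint8)
for nm,im,off,c in [('top',a,(290,185),T),('side',b,(255,260),S)]:
    m=(im.min(2)>150).astype(np.uint8);n,l,st,ce=cv2.connectedComponentsWithStats(m);i=1+st[1:,4].argmax()
    r=cv2.minAreaRect(cv2.findContours((l==i).astype(np.uint8),0,1)[0][0] if 0 else np.argwhere(l==i)[:,::-1].astype(np.float32))
    print(nm,r,[onplane(c,p+np.array(off),16).round(1) for p in cv2.boxPoints(r)])
d=cv2.imread('pics/top0.png')[90:220,160:260];cv2.imwrite('pics/tc.png',np.hstack([cv2.resize(d,(400,520),interpolation=2),cv2.resize(cv2.imread('pics/side0.png')[95:225,215:315],(400,520),interpolation=2)]))
E
```

```text
plate [ 457. -358.   16.]
case [555. -52.  18.]
catch [483. -55.  30.]
cup [ 646. -350.   40.]
mini [ 689. -281.   20.]
red [ 677. -206.   46.]
white [ 743. -146.   49.]
ring? [ 371. -292.    0.]
top ((35.80000305175781, 32.400001525878906), (37.565940856933594, 24.149534225463867), 26.56505012512207) [array([ 449.2, -300.2,   16. ]), array([ 505.3, -329. ,   16. ]), array([ 462.4, -414.2,   16. ]), array([ 407.1, -384.8,   16. ])]
side ((33.66999816894531, 37.69000244140625), (43.69919967651367, 28.849958419799805), 81.8698959350586) [array([ 448. , -303.6,   16. ]), array([ 505.3, -328.3,   16. ]), array([ 462.5, -411.3,   16. ]), array([ 408.7, -387.6,   16. ])]
```

View pics/tc.png

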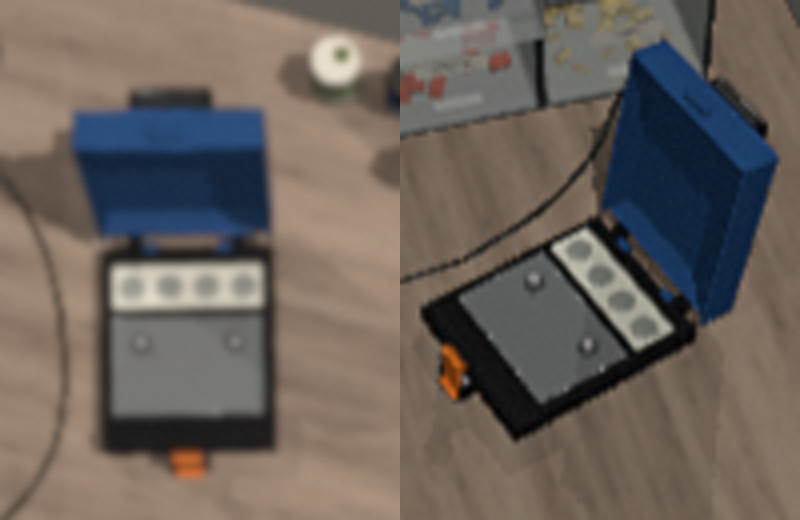

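```bash
cat >> h.py <<'E'
def ang(env):
    o=env.sense()['orientation'];x=Ro.from_quat([o[1],o[2],o[3],o[0]]).as_matrix()[:,0];return np.arctan2(x[1],x[0])
def go(env,tgt,xdeg=None):
    "shift in tool axes to world tgt, turn to bring tool x to xdeg (world)"
    s=env.sense();o=s['orientation'];R=Ro.from_quat([o[1],o[2],o[3],o[0]]).as_matrix()
    t=0 if xdeg is None else -((np.radians(xdeg)-ang(env)+np.pi)%(2*np.pi)-np.pi)
    print('shift',(R.T@(np.array(tgt)-s['tool_pos'])).round(1),'turn',round(t,3),'now',s['tool_pos'].round(1),np.degrees(ang(env)).round(1),'t',s['time_s'])
E
python3 -c "
from rig import env
from h import *
go(env,(439,-391.4,50),63.5)
T=cam(env,'top');S=cam(env,'side')
print(tri([(T,(195.5,175.5)),(S,(248.75,165))]),tri([(T,(218.75,175.25)),(S,(262,181.25))]))
for n,p in [('tl',(78,112)),('tr',(264,112))]: print(n,onplane(T,(160+p[0]/4,90+p[1]/4),150))
print(tri([(T,(160+78/4,90+112/4)),(S,(215+233/4,95+45/4))]),tri([(T,(160+264/4,90+112/4)),(S,(215+377/4,95+160/4))]))
print('pull',onplane(T,(160+170/4,90+92/4),125))
print('organizer corner',onplane(T,(158,100),100),onplane(T,(158,100),0))
"
```

```text
shift [315.9 -28.  180.6] turn -0.833 now [ 142.8 -504.6  230.6] 15.8 t 0.1
(array([561.40356188, -22.480853  ,  20.07644605]), np.float64(0.2372999469485762)) (array([562.84848504, -82.40629046,  20.48050836]), np.float64(0.6844999163792299))
tl [669.3582327    3.81221616 150.        ]
tr [ 670.63257104 -104.30279057  150.        ]
(array([658.53079325,   5.50785218, 153.86052025]), np.float64(13.145033001171008)) (array([ 672.80852249, -104.31451918,  145.67380373]), np.float64(0.8715518565804601))
pull [691.55794873 -46.74646119 125.        ]
organizer corner [733.25145987  66.14733034 100.        ] [773.73741301  87.17710133   0.        ]
```

Careful with the scale: shifts go in m and turns go in units of 0.05 rad. That gives: 60 mm is 0.06, 316 mm is 0.316, -0.833 rad is -16.66.

```bash
python3 drive.py '[[[1,0.04,-0.004,0,-2.4],[1,0.08,-0.008,0,-4.8],[1,0.12,-0.012,0.03,-7.2],[1,0.16,-0.015,0.06,-9.6],[1,0.2,-0.018,0.09,-12],[1,0.24,-0.022,0.12,-14.4],[1,0.28,-0.025,0.14,-16.66],[1,0.316,-0.028,0.15,-16.66],[1,0.316,-0.028,0.17,-16.66],[1,0.316,-0.028,0.17,-16.66]]]'; python3 -c "
from rig import env
from h import *
go(env,(439,-391.4,0),63.5)
c=cam(env,'wrist')
im=env.read_camera('wrist')[:,:,::-1];cv2.imwrite('pics/w1.png',im)
"
```

```text
time_s: 0.93
tool_pos: [441.8, -388.0, 55.8]
orientation: [-0.003, 0.849, 0.529, 0.0]
ft_force: [-1.0, -0.5, -0.0]
opening: 0.999
grip_force: 0.0
shift [-4.5 -0.7 55.8] turn 0.006 now [ 441.8 -388.    55.8] 63.8 t 0.9333
```

View pics/w1.png

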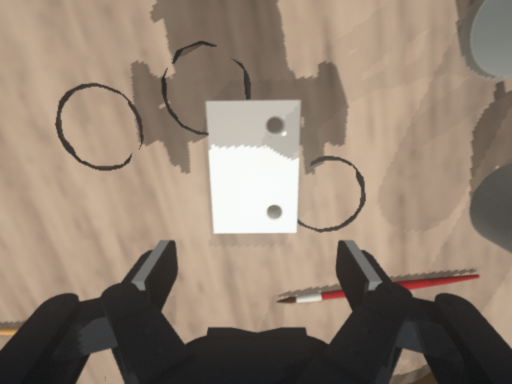

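```bash
python3 -c "
from rig import env
from h import *
c=cam(env,'wrist')
for p in [(206.5,100),(300.5,100),(297.5,233),(212.5,233),(275,124),(274,211)]: print(p,onplane(c,p,16).round(1))
C=np.mean([onplane(c,p,16) for p in [(206.5,100),(300.5,100),(297.5,233),(212.5,233)]],0);print(C)
"
```

```text
(206.5, 100) [ 446.7 -305.7   16. ]
(300.5, 100) [ 500.4 -332.1   16. ]
(297.5, 233) [ 461.2 -417.2   16. ]
(212.5, 233) [ 404.6 -389.5   16. ]
(275, 124) [ 479.6 -338.5   16. ]
(274, 211) [ 453.  -393.6   16. ]
[ 453.23678324 -361.13426449   16.        ]
```

```bash
python3 drive.py '[[[1,-0.005,-0.001,0.02,0],[1,-0.005,-0.001,0.04,0],[1,-0.005,-0.001,0.05,0],[1,-0.005,-0.001,0.054,0],[1,-0.005,-0.001,0.056,0],[0,-0.005,-0.001,0.056,0],[0,-0.005,-0.001,0.056,0],[0,-0.005,-0.001,0.056,0],[0,-0.005,-0.001,0.056,0],[0,-0.005,-0.001,0.056,0]]]'
```

```text
time_s: 1.82
tool_pos: [436.9, -397.0, 7.3]
orientation: [0.001, 0.85, 0.526, 0.0]
ft_force: [-1.5, 0.7, 4.1]
opening: 0.668
grip_force: 62.5
```

To row units: -60 mm is -0.06, -80 mm is -0.08.

```bash
python3 drive.py '[[[0,0,0,0,0],[0,0,0,0,0]]]'; python3 drive.py '[[[0,0,0,-0.01,0],[0,0,0,-0.02,0],[0,0,0,-0.04,0],[0,0,0,-0.06,0],[0,0,0,-0.08,0],[0,0,0,-0.08,0],[0,0,0,-0.08,0],[0,0,0,-0.08,0]]]'; python3 -c "
from rig import env
from h import *
a=env.read_camera('side')[230:350,230:350];b=env.read_camera('wrist')
im=np.hstack([cv2.resize(a,(384,384),interpolation=2),cv2.resize(b,(400,300)) if 0 else b[:,100:420]])[:,:,::-1];cv2.imwrite('pics/l1.png',im)
"
```

```text
time_s: 1.98
tool_pos: [436.8, -397.0, 7.3]
orientation: [0.001, 0.85, 0.526, 0.0]
ft_force: [-1.2, 0.5, 5.4]
opening: 0.669
grip_force: 62.5
time_s: 2.65
tool_pos: [436.1, -396.0, 85.3]
orientation: [-0.0, 0.85, 0.526, -0.0]
ft_force: [0.2, -0.1, -1.7]
opening: 0.662
grip_force: 64.2
```

View pics/l1.png

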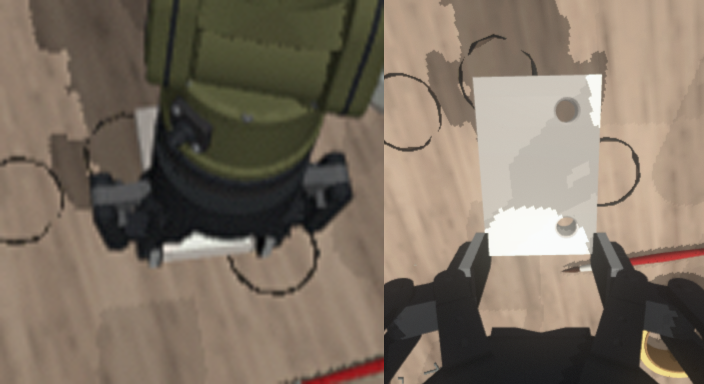

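```bash
python3 -c "
from rig import env
from h import *
go(env,(540,-204,40),91.4)
"
```

```text
shift [217.9   8.4  44.3] turn -0.486 now [ 435.4 -395.4   84.2] 63.5 t 2.75
```

To row units: 80 mm is 0.08, 78 mm is 0.078, -0.486 rad is -9.72.

```bash
python3 drive.py '[[[0,0.04,0.002,0,-2.4],[0,0.08,0.004,0,-4.8],[0,0.12,0.006,0.01,-7.2],[0,0.16,0.007,0.03,-9.72],[0,0.2,0.008,0.045,-9.72],[0,0.218,0.008,0.06,-9.72],[0,0.218,0.008,0.07,-9.72],[0,0.218,0.008,0.075,-9.72],[0,0.218,0.008,0.078,-9.72],[0,0.218,0.008,0.078,-9.72],[0,0.218,0.008,0.078,-9.72]]]';  python3 drive.py '[[[0,0.004,0,0,0],[0,0.008,0,0,0],[0,0.008,0,0,0],[0,0.008,0,0,0]]]'; python3 drive.py '[[[0,0.004,0,0,0],[0,0.008,0,0,0],[0,0.012,0,0,0],[0,0.012,0,0,0]]]'
```

```text
time_s: 3.67
tool_pos: [539.9, -205.9, 7.5]
orientation: [-0.0, 0.699, 0.715, -0.0]
ft_force: [0.4, 0.1, -0.5]
opening: 0.666
grip_force: 64.8
time_s: 4.0
tool_pos: [540.4, -198.4, 7.6]
orientation: [0.001, 0.699, 0.715, -0.001]
ft_force: [-0.3, -5.1, -1.1]
opening: 0.665
grip_force: 65.0
time_s: 4.33
tool_pos: [540.1, -197.9, 9.0]
orientation: [0.01, 0.701, 0.713, -0.011]
ft_force: [-6.2, -33.4, 0.5]
opening: 0.666
grip_force: 65.9
```

To row units: -12 mm is -0.012, -9 mm is -0.009.

```bash
python3 drive.py '[[[0,0,0,-0.003,0],[0,0,0,-0.006,0],[0,0,0,-0.009,0],[0,0,0,-0.012,0]]]';  python3 drive.py '[[[0,0,0,-0.003,0],[0,0,0,-0.006,0],[0,0.001,0,-0.009,0],[0,0.001,0,-0.012,0],[0,0.001,0,-0.012,0]]]'; python3 -c "
from rig import env
from h import *
a=env.read_camera('side')[130:250,190:310];b=env.read_camera('wrist')
im=np.hstack([cv2.resize(a,(384,384),interpolation=2),b[:,100:420]])[:,:,::-1];cv2.imwrite('pics/l2.png',im)
"
```

```text
time_s: 4.67
tool_pos: [540.2, -196.9, 21.0]
orientation: [0.009, 0.701, 0.713, -0.009]
ft_force: [-5.2, -29.2, 0.5]
opening: 0.667
grip_force: 65.0
time_s: 5.08
tool_pos: [541.2, -192.0, 33.3]
orientation: [0.007, 0.7, 0.714, -0.006]
ft_force: [-3.1, -20.1, 0.9]
opening: 0.669
grip_force: 66.1
```

View pics/l2.png

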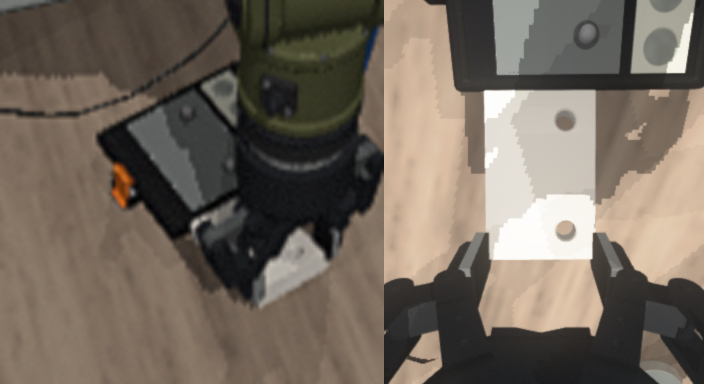

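To row units: -43 mm is -0.043, -26 mm is -0.026.

```bash
python3 drive.py '[[[0,0,0,-0.007,0],[0,0.002,0,-0.013,0],[0,0.004,0,-0.02,0],[0,0.008,0,-0.026,0],[0,0.012,0,-0.032,0],[0,0.016,0,-0.037,0],[0,0.023,0,-0.043,0],[0,0.023,0,-0.043,0]]]';  python3 drive.py '[[[0,0.006,0,-0.004,0],[0,0.012,0,-0.008,0],[0,0.018,0,-0.011,0],[0,0.018,0,-0.011,0]]]'
```

```text
time_s: 5.85
tool_pos: [540.5, -161.5, 76.0]
orientation: [0.002, 0.698, 0.716, -0.0]
ft_force: [-1.8, -6.4, 1.6]
opening: 0.659
grip_force: 63.4
time_s: 6.18
tool_pos: [540.3, -144.1, 87.1]
orientation: [0.003, 0.699, 0.716, -0.001]
ft_force: [-0.5, -6.9, 4.6]
opening: 0.657
grip_force: 62.5
```

To row units: 60 mm is 0.06, 30 mm is 0.03.

```bash
python3 drive.py '[[[0,0.007,0,-0.003,0],[0,0.014,0,-0.005,0],[0,0.02,0,-0.003,0],[0,0.024,0,0,0],[0,0.03,0,0.002,0],[0,0.036,0,0.003,0],[0,0.042,0,0.003,0],[0,0.048,0,0.003,0],[0,0.054,0,0.004,0],[0,0.06,0,0.004,0],[0,0.06,0,0.004,0]]]';python3 -c "
from rig import env
from h import *
a=env.read_camera('side')[110:230,200:320];b=env.read_camera('wrist')
im=np.hstack([cv2.resize(a,(384,384),interpolation=2),b[:,100:420]])[:,:,::-1];cv2.imwrite('pics/l3.png',im)
"
```

```text
time_s: 7.1
tool_pos: [536.2, -80.9, 80.0]
orientation: [-0.002, 0.698, 0.716, -0.0]
ft_force: [0.4, 0.3, 0.0]
opening: -0.0
grip_force: 0.0
```

View pics/l3.png

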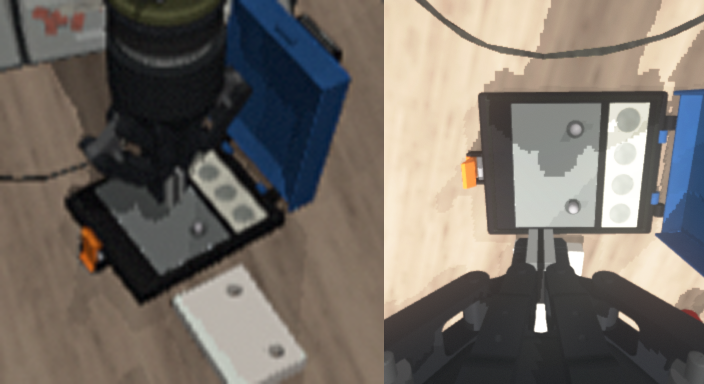

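To row units: -90 mm is -0.09, -10 mm is -0.01.

```bash
python3 drive.py '[[[1,-0.01,0,-0.04,0],[1,-0.05,0,-0.06,0],[1,-0.09,0,-0.06,0],[1,-0.13,0,-0.06,0],[1,-0.155,0,-0.04,0],[1,-0.155,0,-0.04,0],[1,-0.155,0,-0.04,0]]]';python3 - <<'E'
from rig import env
from h import *
c=cam(env,'wrist');b=env.read_camera('wrist')[:,:,::-1];go(env,(540,-200,7),91.4)
cv2.imwrite('pics/w3.png',b)
E
```

```text
time_s: 7.78
tool_pos: [540.0, -238.7, 119.4]
orientation: [-0.002, 0.7, 0.714, -0.0]
ft_force: [-0.1, 1.1, 0.2]
opening: 0.977
grip_force: 0.0
shift [ 37.5   0.7 113.2] turn -0.002 now [ 540.4 -237.7  120.1] 91.3 t 7.8333
```

View pics/w3.png

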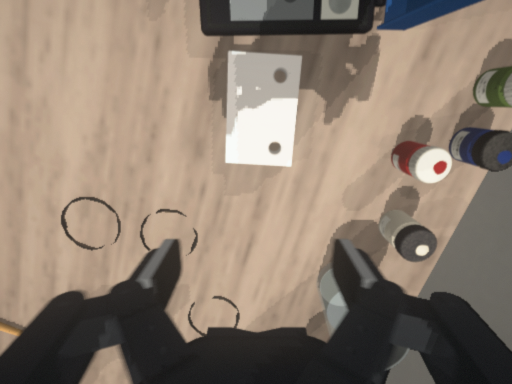

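```bash
python3 - <<'E'
from rig import env
from h import *
c=cam(env,'wrist')
P=[onplane(c,p,16) for p in [(228,51),(302,56),(292.5,167),(225,163.5)]]
H=[onplane(c,p,16) for p in [(281,76),(275,148)]]
print(np.round(P,1),np.round(H,1));C=np.mean(P,0);print(C)
b=cv2.imread('pics/w3.png');m=(b.min(2)>160).astype(np.uint8);m[:45]=0;m[175:]=0;m[:,:215]=0;m[:,310:]=0
m=cv2.morphologyEx(m,cv2.MORPH_CLOSE,np.ones((25,25)));pts=np.argwhere(m)[:,::-1].astype(np.float32)
w=np.array([onplane(c,p,16)[:2] for p in pts],np.float32);r=cv2.minAreaRect(w);print(r)
d=H[0]-H[1];th=np.degrees(np.arctan2(d[1],d[0]));print('hole dir',th, np.linalg.norm(d))
e=(P[0]+P[1]-P[2]-P[3]);th2=np.degrees(np.arctan2(e[1],e[0]));print(th2)
u=d/np.linalg.norm(d); n=np.array([u[1],-u[0],0]);C2=(H[0]+H[1])/2-14*n;print(C2)
C=(C+C2)/2
for a in [34]: go(env,C-a*u-[0,0,9],(th+th2)/2)
E
```

```text
[[ 515.2 -123.1   16. ]
 [ 575.5 -125.4   16. ]
 [ 573.6 -218.1   16. ]
 [ 511.7 -216.3   16. ]] [[ 559.2 -140.9   16. ]
 [ 556.8 -201.    16. ]]
[ 544.02787801 -170.73820206   16.        ]
((543.998291015625, -170.431640625), (93.23922729492188, 62.14212417602539), 87.45387268066406)
hole dir 87.73986988366546 60.16553269228029
88.32343793898241
[ 544.01217706 -170.43048223   16.        ]
shift [ 32.9   3.3 113.1] turn 0.057 now [ 540.4 -237.7  120.1] 91.3 t 7.8333
```

Careful with the scale: shifts go in m and turns go in units of 0.05 rad. That gives: 113 mm is 0.113, 33 mm is 0.033, 0.057 rad is 1.14.

```bash
python3 drive.py '[[[1,0.02,0.003,0.03,1.14],[1,0.033,0.003,0.06,1.14],[1,0.033,0.003,0.09,1.14],[1,0.033,0.003,0.105,1.14],[1,0.033,0.003,0.113,1.14],[1,0.033,0.003,0.113,1.14],[0,0.033,0.003,0.113,1.14],[0,0.033,0.003,0.113,1.14],[0,0.033,0.003,0.113,1.14],[0,0.033,0.003,0.113,1.14],[0,0.033,0.003,0.113,1.14],[0,0.033,0.003,0.113,1.14]]]'; python3 -c "
from rig import env
from h import *
go(env,(545,-204.5+9.5,7),91.4)"
```

```text
time_s: 8.83
tool_pos: [545.6, -206.5, 16.1]
orientation: [0.004, 0.719, 0.695, 0.001]
ft_force: [-3.8, -0.6, 37.1]
opening: 0.141
grip_force: 19.2
shift [11.6 -1.1  9. ] turn -0.058 now [ 545.6 -206.5   16.1] 88.1 t 8.8333
```

```bash
python3 drive.py '[[[0.3,0,0,-0.03,0],[1,0,0,-0.03,0],[1,0,0,-0.03,0],[1,0,0,-0.03,0],[1,0,0,-0.03,0],[1,0,0,-0.03,0],[1,0,0,-0.015,0],[1,0,0,-0.005,0],[1,0,0,0,0],[1,0,0,0.004,0],[1,0,0,0.008,0],[1,0,0,0.008,0]]]';  python3 drive.py '[[[0,0,0,0,0],[0,0,0,0,0],[0,0,0,0,0],[0,0,0,0,0],[0,0,0,0,0],[0,0,0,0,0]]]'
```

```text
time_s: 9.83
tool_pos: [543.0, -204.3, -0.7]
orientation: [-0.001, 0.719, 0.695, -0.0]
ft_force: [0.1, 1.1, -0.4]
opening: 1.0
grip_force: 0.0
time_s: 10.33
tool_pos: [544.3, -204.9, 1.4]
orientation: [0.001, 0.719, 0.695, 0.0]
ft_force: [-0.6, -0.2, 6.1]
opening: 0.68
grip_force: 64.9
```

To row units: -2 mm is -0.002, 28 mm is 0.028, -0.058 rad is -1.16.

```bash
python3 drive.py '[[[0,0,0,-0.002,-1.16],[0,0.005,0,-0.002,-1.16],[0,0.01,0,-0.002,-1.16],[0,0.014,0,-0.002,-1.16],[0,0.018,0,-0.002,-1.16],[0,0.022,0,-0.002,-1.16],[0,0.025,0,-0.002,-1.16],[0,0.028,0,-0.002,-1.16],[0,0.028,0,-0.002,-1.16]]]'; python3 drive.py '[[[0,0,0,-0.003,0],[0,0,0,-0.006,0],[0,0,0,-0.009,0],[0,0,0,-0.012,0],[0,0,0,-0.012,0]]]'
```

```text
time_s: 11.08
tool_pos: [543.0, -190.2, 3.5]
orientation: [0.009, 0.701, 0.713, -0.012]
ft_force: [-8.8, -35.7, -0.1]
opening: 0.684
grip_force: 64.7
time_s: 11.5
tool_pos: [546.9, -187.2, 16.2]
orientation: [0.009, 0.7, 0.714, -0.007]
ft_force: [-0.8, -25.5, -2.0]
opening: 0.684
grip_force: 66.5
```

```bash
python3 drive.py '[[[0,0.003,0,-0.003,0],[0,0.004,0,-0.006,0],[0,0.004,0,-0.009,0],[0,0.005,0,-0.012,0]]]';python3 drive.py '[[[0,0,0,-0.003,0],[0,0.001,0,-0.006,0],[0,0.002,0,-0.009,0],[0,0.003,0,-0.012,0],[0,0.003,0,-0.012,0]]]'; python3 -c "
from rig import env
from h import *
b=env.read_camera('wrist')
cv2.imwrite('pics/l4.png',b[:300,130:390,::-1])
"
```

```text
time_s: 11.83
tool_pos: [547.7, -181.3, 28.3]
orientation: [0.009, 0.7, 0.714, -0.005]
ft_force: [4.7, -16.2, -1.9]
opening: 0.679
grip_force: 65.5
time_s: 12.25
tool_pos: [547.3, -175.0, 40.3]
orientation: [0.007, 0.699, 0.715, -0.003]
ft_force: [0.9, -14.9, 0.1]
opening: 0.684
grip_force: 65.1
```

View pics/l4.png

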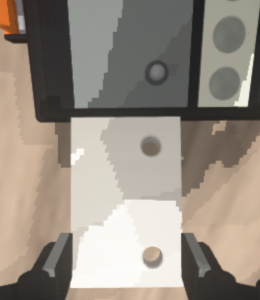

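To row units: -24 mm is -0.024, 13 mm is 0.013.

```bash
python3 drive.py '[[[0,0.003,0,-0.006,0],[0,0.006,0,-0.012,0],[0,0.009,0,-0.018,0],[0,0.013,0,-0.024,0],[0,0.013,0,-0.024,0]]]';python3 drive.py '[[[0,0.006,0,-0.005,0],[0,0.012,0,-0.009,0],[0,0.018,0,-0.012,0],[0,0.022,0,-0.014,0],[0,0.022,0,-0.014,0]]]'
```

```text
time_s: 12.72
tool_pos: [544.2, -154.3, 63.1]
orientation: [-0.0, 0.698, 0.716, 0.001]
ft_force: [0.2, -0.7, -1.3]
opening: 0.68
grip_force: 65.9
time_s: 13.13
tool_pos: [543.6, -132.4, 76.7]
orientation: [-0.0, 0.698, 0.716, 0.0]
ft_force: [0.8, 1.0, -1.9]
opening: 0.679
grip_force: 65.9
```

```bash
cat > tilt.py <<'E'
from rig import env
from h import *
s=env.sense();b=env.read_camera('wrist');cv2.imwrite('pics/t.png',b[:,:,::-1])
hsv=cv2.cvtColor(b,cv2.COLOR_RGB2HSV)
m=((hsv[...,1]<40)&(hsv[...,2]>110)).astype(np.uint8)
for r in range(40,330,12):
    x=np.flatnonzero(m[r,130:390])+130
    print(r,len(x),x.min() if len(x) else '',x.max() if len(x) else '',end=' | ')
E
python3 tilt.py
```

```text
40 81 216 365 | 52 84 216 364 | 64 73 217 363 | 76 63 217 362 | 88 42 179 360 | 100 47 179 359 | 112 30 181 357 | 124 131 203 356 | 136 146 203 355 | 148 132 203 354 | 160 147 202 353 | 172 109 202 310 | 184 109 203 389 | 196 109 202 310 | 208 110 202 311 | 220 110 202 311 | 232 110 202 311 | 244 127 186 328 | 256 112 180 333 | 268 132 173 339 | 280 112 201 312 | 292 0   | 304 0   | 316 0   | 328 0   |
```

To row units: -62 mm is -0.062, 45 mm is 0.045.

```bash
python3 drive.py '[[[0,-0.03,0,0,0],[0,-0.062,0,0,0],[0,-0.062,0,0.015,0],[0,-0.062,0,0.03,0],[0,-0.062,0,0.04,0],[0,-0.062,0,0.045,0],[0,-0.062,0,0.045,0]]]'; python3 drive.py '[[[0,0.005,0,0,0],[0,0.01,0,0,0],[0,0.013,0,0,0],[0,0.016,0,0,0],[0,0.016,0,0,0]]]'
```

```text
time_s: 13.77
tool_pos: [544.0, -195.6, 30.7]
orientation: [-0.001, 0.698, 0.716, -0.001]
ft_force: [-2.1, -0.2, 2.7]
opening: 0.678
grip_force: 66.3
time_s: 14.18
tool_pos: [545.2, -178.5, 31.8]
orientation: [0.0, 0.698, 0.716, 0.001]
ft_force: [0.8, 0.3, -1.1]
opening: 0.678
grip_force: 66.0
```

```bash
python3 drive.py '[[[0,0.004,0,0,0],[0,0.008,0,0,0],[0,0.008,0,0,0]]]'; python3 tilt.py
```

```text
time_s: 14.43
tool_pos: [545.2, -175.0, 32.5]
orientation: [0.004, 0.698, 0.716, -0.003]
ft_force: [-2.0, -10.0, 2.9]
opening: 0.68
grip_force: 66.3
40 80 203 389 | 52 89 204 389 | 64 90 205 389 | 76 83 205 389 | 88 81 206 389 | 100 75 207 388 | 112 0   | 124 107 203 309 | 136 107 203 309 | 148 99 203 309 | 160 109 202 310 | 172 109 202 310 | 184 109 202 310 | 196 109 202 310 | 208 110 202 311 | 220 110 202 311 | 232 111 201 311 | 244 121 185 322 | 256 102 180 311 | 268 130 173 337 | 280 113 200 312 | 292 0   | 304 0   | 316 0   | 328 0   |
```

To row units: 12 mm is 0.012, -4 mm is -0.004.

```bash
python3 drive.py '[[[0,0.003,0,-0.001,0],[0,0.006,0,-0.002,0],[0,0.009,0,-0.004,0],[0,0.012,0,-0.006,0],[0,0.012,0,-0.006,0]]]'; python3 drive.py '[[[0,0.002,0,-0.003,0],[0,0.004,0,-0.006,0],[0,0.006,0,-0.009,0],[0,0.008,0,-0.012,0],[0,0.008,0,-0.012,0]]]'; python3 tilt.py
```

```text
time_s: 14.9
tool_pos: [546.5, -168.6, 40.0]
orientation: [0.009, 0.699, 0.715, -0.006]
ft_force: [-1.3, -22.0, 5.7]
opening: 0.68
grip_force: 63.7
time_s: 15.32
tool_pos: [546.5, -156.0, 51.3]
orientation: [0.005, 0.699, 0.715, -0.002]
ft_force: [1.8, -10.6, 2.2]
opening: 0.675
grip_force: 63.9
40 167 158 377 | 52 167 159 376 | 64 163 160 375 | 76 145 207 373 | 88 134 207 372 | 100 115 209 370 | 112 121 210 369 | 124 97 210 367 | 136 99 211 366 | 148 0   | 160 93 210 302 | 172 95 209 303 | 184 97 208 304 | 196 99 207 305 | 208 101 206 306 | 220 104 205 308 | 232 105 204 308 | 244 124 185 327 | 256 128 179 333 | 268 115 173 339 | 280 112 201 312 | 292 116 199 314 | 304 0   | 316 0   | 328 0   |
```

To row units: -8 mm is -0.008, 8 mm is 0.008.

```bash
python3 drive.py '[[[0,0.004,0,-0.004,0],[0,0.008,0,-0.008,0],[0,0.013,0,-0.011,0],[0,0.018,0,-0.014,0],[0,0.022,0,-0.015,0],[0,0.022,0,-0.015,0]]]'; python3 drive.py '[[[0,0.005,0,-0.002,0],[0,0.01,0,-0.004,0],[0,0.014,0,-0.005,0],[0,0.014,0,-0.005,0]]]'; python3 tilt.py
```

```text
time_s: 15.87
tool_pos: [544.4, -131.1, 65.3]
orientation: [0.002, 0.698, 0.716, -0.001]
ft_force: [1.2, -7.0, 1.1]
opening: 0.665
grip_force: 63.4
time_s: 16.2
tool_pos: [543.4, -115.7, 69.6]
orientation: [0.001, 0.698, 0.716, -0.0]
ft_force: [1.0, -3.5, -1.8]
opening: 0.655
grip_force: 64.4
40 0   | 52 146 213 367 | 64 144 214 366 | 76 136 214 365 | 88 139 216 363 | 100 138 217 362 | 112 143 177 361 | 124 141 178 360 | 136 140 179 388 | 148 132 219 386 | 160 124 220 385 | 172 128 220 355 | 184 127 220 382 | 196 1 380 380 | 208 84 216 388 | 220 97 213 378 | 232 119 171 375 | 244 138 164 371 | 256 134 163 365 | 268 129 175 355 | 280 109 202 310 | 292 115 199 313 | 304 124 195 318 | 316 120 196 315 | 328 7 233 280 |
```

To row units: 10 mm is 0.01, 8 mm is 0.008.

```bash
python3 drive.py '[[[0,0.004,0,0,0],[0,0.008,0,0,0],[0,0.01,0,0,0],[0,0.01,0,0,0]]]'; python3 tilt.py
```

```text
time_s: 16.58
tool_pos: [542.4, -104.2, 69.2]
orientation: [-0.001, 0.698, 0.716, 0.001]
ft_force: [-0.1, 0.4, 0.2]
opening: 0.448
grip_force: 0.0
40 0   | 52 0   | 64 0   | 76 144 215 366 | 88 127 216 365 | 100 129 217 363 | 112 137 218 362 | 124 136 218 361 | 136 139 180 389 | 148 138 181 387 | 160 130 220 357 | 172 132 220 384 | 184 125 221 355 | 196 127 222 381 | 208 1 380 380 | 220 84 210 381 | 232 113 199 380 | 244 118 172 389 | 256 117 177 371 | 268 105 165 377 | 280 64 155 274 | 292 56 214 269 | 304 68 208 304 | 316 57 208 289 | 328 25 232 256 |
```

To row units: -20 mm is -0.02, -134 mm is -0.134.

```bash
python3 drive.py '[[[1,0,0,-0.02,0],[1,0,0,-0.05,0],[1,0,0,-0.08,0],[1,-0.03,0,-0.08,0],[1,-0.07,0,-0.08,0],[1,-0.11,0,-0.07,0],[1,-0.134,0,-0.052,0],[1,-0.134,0,-0.052,0],[1,-0.134,0,-0.052,0]]]'; python3 - <<'E'
from rig import env
from h import *
c=cam(env,'wrist');b=env.read_camera('wrist');cv2.imwrite('pics/w5.png',b[:,:,::-1]);print(env.sense()['tool_pos'])
t=env.read_camera('top');cv2.imwrite('pics/top5.png',t[:,:,::-1])
hsv=cv2.cvtColor(b,cv2.COLOR_RGB2HSV);m=((hsv[...,1]<30)&(hsv[...,2]>150)).astype(np.uint8);m[240:]=0
n,l,st,ce=cv2.connectedComponentsWithStats(cv2.morphologyEx(m,cv2.MORPH_OPEN,np.ones((5,5))))
for i in range(1,n):
    if st[i,4]>1500:
        r=cv2.minAreaRect(np.argwhere(l==i)[:,::-1].astype(np.float32));print(st[i],[onplane(c,p,16).round() for p in cv2.boxPoints(r)])
        box=st[i]; p=b[box[1]:box[1]+box[3],box[0]:box[0]+box[2]];hs=cv2.cvtColor(p,cv2.COLOR_RGB2HSV);print('colored px',((hs[...,1]>100)&(hs[...,2]>80)).sum(),'dark',(hs[...,2]<110).sum())
E
```

```text
time_s: 17.38
tool_pos: [544.3, -239.4, 119.6]
orientation: [-0.003, 0.699, 0.715, 0.0]
ft_force: [-0.1, 0.7, 0.8]
opening: 0.999
grip_force: 0.0
[ 544.9354304  -238.64893213  120.3988406 ]
[ 202    0  113   59 4498] [array([499., -89.,  16.]), array([586., -88.,  16.]), array([ 589., -128.,   16.]), array([ 498., -130.,   16.])]
colored px 0 dark 335
```

```bash
python3 - <<'E'
from rig import env
from h import *
s=env.read_camera('side')[:,:,::-1]
w=cv2.imread('pics/w5.png');t=cv2.imread('pics/top5.png')
A=np.hstack([cv2.resize(t[130:270,170:310],(400,300)[:1]*2 and (300,300),interpolation=2),cv2.resize(s[130:270,200:340],(300,300),interpolation=2)])
B=cv2.resize(w[0:240,100:420],(400,300))
B=np.hstack([B,np.zeros((300,200,3),np.uint8)])
cv2.imwrite('pics/comb.png',np.vstack([A,B]))
E
```

```text
(no output)
```

View pics/comb.png

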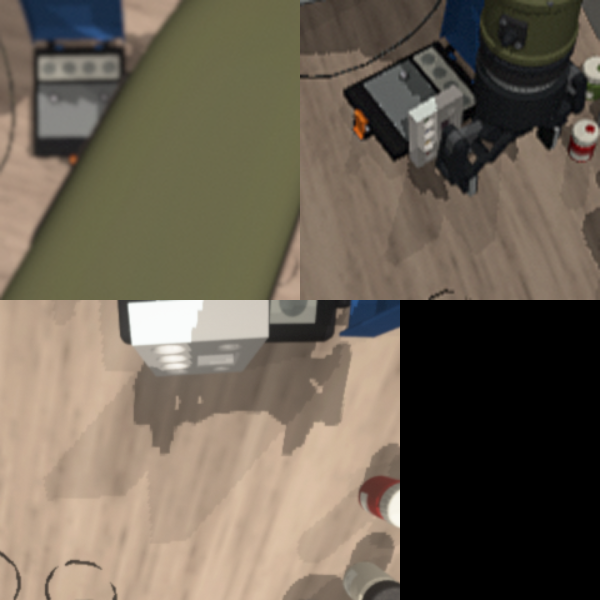

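```bash
python3 - <<'E'
from rig import env
from h import *
c=cam(env,'wrist')
for p,z in [((132,45),92),((268,35),92),((128,2),92),((155,72),0),((240,73),0),((120,0),18),((345,40),18)]: print(p,onplane(c,(100+p[0]*.8,p[1]*.8),z).round(1))
go(env,(0,0,0),91.4)
E
```

```text
(132, 45) [ 515.4 -127.8   92. ]
(268, 35) [ 575.8 -122.3   92. ]
(128, 2) [ 514.2 -111.3   92. ]
(155, 72) [ 515.4 -126.3    0. ]
(240, 73) [ 574.8 -125.4    0. ]
(120, 0) [496.2 -88.9  18. ]
(345, 40) [ 638.2 -107.    18. ]
shift [ 252.2 -539.5  122. ] turn 0.002 now [ 546.  -238.1  121.5] 91.5 t 17.5333
```

```bash
python3 drive.py '[[[0,0.02,0,0.01,0],[0,0.05,0,0.025,0],[0,0.07,0,0.046,0],[0,0.08,0,0.046,0],[0,0.09,0,0.046,0],[0,0.096,0,0.046,0],[0,0.102,0,0.046,0],[0,0.106,0,0.046,0],[0,0.11,0,0.046,0],[0,0.114,0,0.046,0]]]'; python3 drive.py '[[[0,0.004,0,0,0],[0,0.008,0,0,0],[0,0.012,0,0,0],[0,0.016,0,0,0],[0,0.02,0,0,0],[0,0.024,0,0,0],[0,0.028,0,0,0],[0,0.028,0,0,0]]]'; python3 drive.py '[[[1,-0.02,0,-0.02,0],[1,-0.06,0,-0.05,0],[1,-0.1,0,-0.08,0],[1,-0.11,0,-0.08,0],[1,-0.11,0,-0.08,0]]]'; cat > see.py <<'E'
from rig import env
from h import *
import sys
zz=float(sys.argv[1]) if len(sys.argv)>1 else 34
c=cam(env,'wrist');print(env.sense()['tool_pos'].round(1));b=env.read_camera('wrist');cv2.imwrite('pics/see.png',b[:,:,::-1])
hsv=cv2.cvtColor(b,cv2.COLOR_RGB2HSV);m=((hsv[...,1]<40)&(hsv[...,2]>145)).astype(np.uint8);m[250:]=0
m=cv2.morphologyEx(m,cv2.MORPH_OPEN,np.ones((5,5)))
n,l,st,ce=cv2.connectedComponentsWithStats(m)
for i in range(1,n):
    if st[i,4]>800:
        r=cv2.minAreaRect(np.argwhere(l==i)[:,::-1].astype(np.float32));q=cv2.boxPoints(r);P=np.array([onplane(c,p,zz) for p in q]);print(st[i],q.round().tolist(),P.round(1).tolist(),P.mean(0).round(1))
g=cv2.resize(cv2.cvtColor(b,cv2.COLOR_RGB2GRAY)[:250],(64,31),interpolation=3)
E
python3 see.py
```

```text
time_s: 18.37
tool_pos: [543.9, -126.0, 76.0]
orientation: [0.001, 0.698, 0.716, 0.0]
ft_force: [1.0, -1.2, 0.3]
opening: -0.001
grip_force: 0.2
time_s: 19.03
tool_pos: [542.4, -96.8, 75.2]
orientation: [-0.0, 0.698, 0.716, 0.0]
ft_force: [0.2, -0.3, -0.4]
opening: 0.001
grip_force: 0.0
time_s: 19.45
tool_pos: [548.0, -212.8, 158.8]
orientation: [0.004, 0.7, 0.714, 0.001]
ft_force: [1.2, 0.6, 0.4]
opening: 0.711
grip_force: 0.0
[ 548.  -212.8  158.8]
[300   0  32  60 869] [[299.0, 58.0], [301.0, -1.0], [331.0, 0.0], [330.0, 59.0]] [[585.3, -100.6, 34.0], [583.5, -55.6, 34.0], [608.7, -55.6, 34.0], [612.0, -100.7, 34.0]] [597.4 -78.1  34. ]
[ 213    6   76  114 6665] [[213.0, 6.0], [288.0, 6.0], [288.0, 119.0], [213.0, 119.0]] [[510.1, -62.2, 34.0], [572.9, -60.8, 34.0], [578.2, -152.7, 34.0], [507.5, -154.2, 34.0]] [ 542.2 -107.5   34. ]
[455  98  37  37 954] [[455.0, 98.0], [491.0, 98.0], [491.0, 134.0], [455.0, 134.0]] [[731.7, -130.7, 34.0], [765.2, -130.1, 34.0], [774.6, -162.8, 34.0], [739.8, -163.5, 34.0]] [ 752.8 -146.8   34. ]
```

```bash
python3 - <<'E'
from h import *
b=cv2.imread('pics/see.png');hsv=cv2.cvtColor(b,cv2.COLOR_BGR2HSV);m=((hsv[...,1]<40)&(hsv[...,2]>120))
for r in range(0,140,8):
    x=np.flatnonzero(m[r,195:299])+195;print(r,len(x),(x.min(),x.max()) if len(x) else '')
q=hsv[0:135:5,200:300:4]
for row in q: print(' '.join(f'{v[1]//10:2d}.{v[2]//10:<2d}' for v in row))
E
```

```text
0 0 
8 77 (np.int64(213), np.int64(289))
16 76 (np.int64(213), np.int64(288))
24 54 (np.int64(214), np.int64(288))
32 59 (np.int64(215), np.int64(288))
40 72 (np.int64(216), np.int64(287))
48 66 (np.int64(217), np.int64(287))
56 47 (np.int64(217), np.int64(286))
64 58 (np.int64(218), np.int64(286))
72 56 (np.int64(219), np.int64(285))
80 53 (np.int64(220), np.int64(285))
88 66 (np.int64(220), np.int64(285))
96 64 (np.int64(221), np.int64(284))
104 51 (np.int64(221), np.int64(284))
112 62 (np.int64(222), np.int64(283))
120 0 
128 0 
136 0 
 1.5   1.5   1.5   1.5   1.5   0.6   0.10  0.10  1.10  0.10  1.10  1.10  0.10  0.10  0.10  0.10  0.10  0.10  0.10  0.10  0.10  0.10  1.10  0.10  0.3 
 1.5   1.5   1.5   1.5   1.9   1.9   1.12  1.12  1.12  1.13  1.13  1.13  1.13  0.13  0.13  1.14  1.13  1.13  1.13  1.14  1.13  1.14  1.11  0.9   0.3 
 1.5   1.5   0.5   0.7   0.25  0.25  0.25  0.25  0.25  0.25  0.25  0.25  0.25  0.25  0.25  0.25  2.18  2.18  2.18  2.18  2.18  2.18  2.17  0.8   0.3 
 1.5   1.5   0.5   0.6   0.25  0.25  0.25  0.24  0.23  0.24  0.25  0.25  0.25  0.25  0.25  0.22  2.18  2.
[... 2794 characters left out ...]
2.21  2.19  2.20  2.18  2.18  0.25  0.25  0.25  0.25  0.25  0.25  0.25  0.25  4.19  6.17  6.18  6.19
 6.17  6.16  6.16  6.17  6.17  6.17  0.25  0.25  0.25  0.25  0.25  0.24  0.24  0.25  0.25  0.25  0.25  0.25  0.25  0.25  0.25  5.19  6.18  6.20  5.20
 6.17  6.16  6.17  6.17  6.17  6.17  6.18  5.18  5.18  6.17  6.17  5.18  6.18  6.19  6.19  5.18  6.18  6.19  6.18  6.18  6.17  6.17  6.19  6.20  6.19
 6.18  6.16  6.17  6.17  6.18  6.17  6.17  6.18  6.18  6.17  6.17  6.18  6.18  6.19  6.19  6.18  6.19  6.18  6.18  6.18  6.17  6.17  6.19  5.20  6.19
 6.18  6.18  6.16  6.17  6.18  6.17  6.17  6.19  6.18  6.16  6.18  6.18  6.19  6.19  6.19  6.18  6.18  6.18  6.18  6.18  6.17  6.18  6.20  6.20  6.18
```

```bash
cat > p3.py <<'E'
from rig import env
from h import *
c=cam(env,'wrist');K,R,t=c
def at(uv,d): return R.T@(np.linalg.solve(K,[uv[0],uv[1],1])*d-t)
f=at((251,7.5),60*275.4/76.5);n=at((252.5,118.5),60*275.4/62)
C=(f+n)/2;print(f.round(1),n.round(1),C.round(1))
e=f-n;th=np.degrees(np.arctan2(e[1],e[0]));print(th)
go(env,(C[0],C[1],21),th)
E
python3 p3.py
```

```text
[540.4 -64.4  50.2] [ 542.9 -150.5   25.1] [ 541.7 -107.4   37.7]
91.6188297756584
shift [103.2  -3.4 135.8] turn -0.007 now [ 546.7 -210.3  157. ] 91.2 t 19.5
```

```bash
python3 drive.py '[[[1,0.03,-0.003,0.02,0],[1,0.06,-0.003,0.04,0],[1,0.09,-0.003,0.06,0],[1,0.101,-0.003,0.08,0],[1,0.101,-0.003,0.08,0],[1,0.101,-0.003,0.08,0]]]'; python3 -c "
from rig import env
from h import *
go(env,(541.7,-108,21),91.4)"
```

```text
time_s: 20.0
tool_pos: [537.8, -105.2, 73.8]
orientation: [-0.002, 0.697, 0.717, -0.001]
ft_force: [0.4, -0.4, 0.3]
opening: 1.001
grip_force: 0.0
shift [-3.   4.  52.8] turn 0.003 now [ 537.8 -105.2   73.8] 91.6 t 20.0
```

```bash
python3 drive.py '[[[1,-0.003,0.004,0.02,0],[1,-0.003,0.004,0.04,0],[1,-0.003,0.004,0.05,0],[1,-0.003,0.004,0.053,0],[1,-0.003,0.004,0.053,0],[0,-0.003,0.004,0.053,0],[0,-0.003,0.004,0.053,0],[0,-0.003,0.004,0.053,0],[0,-0.003,0.004,0.053,0],[0,-0.003,0.004,0.053,0],[0,-0.003,0.004,0.053,0]]]'; python3 drive.py '[[[0,0,0,-0.015,0],[0,0,0,-0.04,0],[0,0,0,-0.06,0],[0,0,0,-0.06,0]]]';python3 -c "
from rig import env
from h import *
go(env,(500,-230,40),91.4)"
```

```text
time_s: 20.92
tool_pos: [545.4, -110.3, 23.9]
orientation: [0.002, 0.698, 0.716, 0.001]
ft_force: [0.3, -1.8, 5.9]
opening: 0.679
grip_force: 63.7
time_s: 21.25
tool_pos: [546.7, -109.9, 86.1]
orientation: [0.003, 0.698, 0.716, 0.002]
ft_force: [1.5, -0.3, -1.4]
opening: 0.676
grip_force: 65.3
shift [-118.8  -50.    45.9] turn 0.001 now [ 546.7 -109.9   86.1] 91.4 t 21.25
```

```bash
python3 drive.py '[[[0,-0.04,-0.015,0,0],[0,-0.08,-0.03,0,0],[0,-0.119,-0.05,0.01,0],[0,-0.119,-0.05,0.04,0],[0,-0.119,-0.05,0.06,0],[0,-0.119,-0.05,0.07,0],[0,-0.119,-0.05,0.076,0],[0,-0.119,-0.05,0.08,0],[0,-0.119,-0.05,0.083,0],[0,-0.119,-0.05,0.083,0]]]'; python3 drive.py '[[[1,0,0,0,0],[1,0,0,0,0],[1,0,0,0,0],[1,0,0,0,0],[1,0,0,0,0]]]'; python3 drive.py '[[[1,0,0,-0.04,0],[1,-0.03,0,-0.08,0],[1,-0.06,0,-0.1,0],[1,-0.06,0,-0.1,0],[1,-0.06,0,-0.1,0]]]'; python3 see.py 16;python3 - <<'E'
from h import *
b=cv2.imread('pics/see.png');hsv=cv2.cvtColor(b,cv2.COLOR_BGR2HSV);m=((hsv[...,1]<45)&(hsv[...,2]>130))
for r in range(0,240,8):
    x=np.flatnonzero(m[r,150:340])+150;print(r,len(x),(int(x.min()),int(x.max())) if len(x) else '',end='|')
E
```

```text
time_s: 22.08
tool_pos: [495.6, -227.0, 3.8]
orientation: [-0.002, 0.698, 0.716, 0.001]
ft_force: [-11.7, 11.3, 43.3]
opening: 0.673
grip_force: 78.5
time_s: 22.5
tool_pos: [496.6, -229.6, -1.3]
orientation: [-0.0, 0.698, 0.716, -0.0]
ft_force: [0.2, -0.5, 0.6]
opening: 0.998
grip_force: 0.0
time_s: 22.92
tool_pos: [500.1, -292.3, 100.9]
orientation: [0.002, 0.699, 0.715, 0.001]
ft_force: [0.8, 1.0, -0.3]
opening: 0.999
grip_force: 0.0
[ 500.1 -292.3  100.9]
[ 212   53   80  121 7942] [[212.0, 53.0], [291.0, 53.0], [291.0, 173.0], [212.0, 173.0]] [[465.5, -182.8, 16.0], [524.6, -181.4, 16.0], [530.3, -274.0, 16.0], [463.0, -275.5, 16.0]] [ 495.9 -228.4   16. ]
0 0 |8 0 |16 0 |24 0 |32 0 |40 0 |48 0 |56 80 (212, 291)|64 80 (212, 291)|72 56 (212, 291)|80 65 (213, 291)|88 78 (213, 290)|96 73 (213, 290)|104 53 (214, 290)|112 77 (214, 290)|120 75 (215, 289)|128 61 (215, 289)|136 65 (215, 289)|144 74 (216, 289)|152 54 (215, 288)|160 61 (216, 288)|168 72 (217, 288)|176 0 |184 0 |192 0 |200 0 |208 0 |216 0 |224 0 |232 0 |
```

```bash
cat > fit.py <<'E'
from rig import env
from h import *
import sys
z=float(sys.argv[1]);c=cam(env,'wrist')
q=eval(sys.argv[2]);P=np.array([onplane(c,p,z)[:2] for p in q])
from scipy.optimize import least_squares
M=np.array([[46,-30],[46,30],[-46,30],[-46,-30]])  # u along tool x, v along tool y
def f(p):
    a=p[2];u=np.array([np.cos(a),np.sin(a)]);v=np.array([np.sin(a),-np.cos(a)])
    return (p[:2]+M[:,:1]*u+M[:,1:]*v-P).ravel()
r=least_squares(f,[*P.mean(0),np.pi/2]);print(r.x[:2].round(1),np.degrees(r.x[2]).round(2),'res',r.fun.round(1))
go(env,(r.x[0],r.x[1],1),np.degrees(r.x[2]))
E
python3 fit.py 16 '[(211.5,52.5),(291.7,52.5),(288.7,174),(216,174)]'
```

```text
[ 494.2 -226.3] 91.43 res [-0.2 -0.6  0.2 -0.6 -0.8  0.6  0.8  0.6]
shift [64.1 -2.8 98.1] turn -0.001 now [ 498.4 -290.3   99.1] 91.4 t 22.9667
```

To row units: -2 mm is -0.002, 70 mm is 0.07.

```bash
python3 drive.py '[[[1,0.03,-0.002,0.03,0],[1,0.06,-0.002,0.06,0],[1,0.062,-0.002,0.07,0],[1,0.062,-0.002,0.07,0],[1,0.062,-0.002,0.07,0],[1,0.062,-0.002,0.07,0],[1,0.062,-0.002,0.07,0]]]'; python3 -c "
from rig import env
from h import *
go(env,(496,-228.4,1),91.4)"
```

```text
time_s: 23.55
tool_pos: [495.9, -228.7, 30.1]
orientation: [0.001, 0.698, 0.716, 0.0]
ft_force: [-0.5, -0.8, 0.3]
opening: 1.0
grip_force: 0.0
shift [ 0.3  0.  29.1] turn 0.0 now [ 495.9 -228.7   30.1] 91.4 t 23.55
```

To row units: 26 mm is 0.026, 23 mm is 0.023.

```bash
python3 drive.py '[[[1,0,0,0.015,0],[1,0,0,0.023,0],[1,0,0,0.026,0],[1,0,0,0.026,0],[0,0,0,0.026,0],[0,0,0,0.026,0],[0,0,0,0.026,0],[0,0,0,0.026,0],[0,0,0,0.026,0],[0,0,0,0.026,0]]]'; python3 drive.py '[[[0,0,0,-0.03,0],[0,0,0,-0.06,0],[0,0.03,0.02,-0.09,0],[0,0.06,0.05,-0.11,0],[0,0.06,0.05,-0.11,0],[0,0.06,0.05,-0.11,0],[0,0.06,0.05,-0.11,0],[0,0.06,0.05,-0.11,0],[0,0.06,0.05,-0.11,0]]]'; python3 - <<'E'
from rig import env
from h import *
s=env.sense();c=cam(env,'wrist');b=env.read_camera('wrist');cv2.imwrite('pics/pins.png',b[:,:,::-1]);print(s['tool_pos'].round(1),env.sense()['tool_pos'].round(1))
g=cv2.cvtColor(b,cv2.COLOR_RGB2GRAY)
for X in [(561.4,-22.5,25),(562.8,-82.4,25)]:
    u,v=proj(c,X);print(u,v);u=int(u);v=int(v);print(g[max(v-14,0):v+15:2,u-14:u+15:2])
E
```

```text
time_s: 24.38
tool_pos: [495.5, -228.2, 4.5]
orientation: [0.001, 0.698, 0.716, 0.0]
ft_force: [-0.7, -0.5, 5.7]
opening: 0.682
grip_force: 64.5
time_s: 25.13
tool_pos: [541.3, -166.9, 111.9]
orientation: [-0.001, 0.699, 0.715, -0.001]
ft_force: [0.1, 0.3, -1.6]
opening: 0.674
grip_force: 66.0
[ 541.3 -166.9  111.9] [ 541.5 -167.   112. ]
288.5041430505074 2.4513013426999697
[[101 101 100  84  71 104 131 134 112  69  91  95 101 101 101]
 [102 100  98  71  83 119 130 135 128  87  80  95  95  95  94]
 [102 102  87  70  92 117 128 131 122 102  70  93  95  95  95]
 [102 100  79  72  93 111 117 118 112  92  68  93  95  94  96]
 [102 100  72  67  89 100 103 103  96  72  68  94  98 100 101]
 [101  99  74  63  83  86  90  86  76  67  74  96 101 101 102]
 [102  92  84  62  65  79  77  73  70  69  91 102 101 100 102]
 [100  91  90  70  61  62  62  67  67  77 101 101 101 100 100]
 [ 92  91  92  90  75  64  64  73  76  98 100 100 101 101 101]]
285.718518307623 90.85882567062191
[[102 101 100 101 100 102 102 101 101 101  99  92  91  92  92]
 [101 102 101 102 101 103 102 102 102 101  92  91  90  91  92]
 [102 102 102 101 102 102 101 101  99  96  91  91  91  91  90]
 [102 100 102 101 101 102 103  99  92  91  91  90  91  90  90]
 [101 103 102 102 102 101  94  85  87  90  91  91  91  91  91]
 [101 101 103 101  93  71  67  64  65  71  86  88  89  89  91]
 [101 101 102  99  71  67  91 105  90  63  69  86  84  84  87]
 [101 102 100  84  69  95 118 118 111  91  61  82  84  85  88]
 [101 102 101  76  69 107 119 119 111  95  62  79  85  84  91]
 [101 101 100  69  69 105 119 116 108  90  61  83  88  88  91]
 [101 100 100  79  63  86 103 105  95  69  63  89  91  91  91]
 [101  92  91  87  68  63  69  75  68  65  81  89  90  91  90]
 [ 96  90  90  90  87  69  65  62  68  82  90  90  91  89  90]
 [ 92  90  89  90  90  88  88  87  90  90  90  90  91  90  90]
 [ 91  89  90  90  90  90  89  90  90  90  90  90  90  91  90]]
```

```bash
python3 drive.py '[[[0,-0.015,0,-0.01,0],[0,-0.025,0,-0.02,0],[0,-0.025,0,-0.02,0],[0,-0.025,0,-0.02,0],[0,-0.025,0,-0.02,0],[0,-0.025,0,-0.02,0],[0,-0.025,0,-0.02,0]]]'; python3 - <<'E'
from rig import env
from h import *
s=env.sense();c=cam(env,'wrist');b=env.read_camera('wrist');cv2.imwrite('pics/pins2.png',b[:,:,::-1]);print(s['tool_pos'].round(1),env.sense()['tool_pos'].round(1))
g=cv2.cvtColor(b,cv2.COLOR_RGB2GRAY);pin=[]
for X in [(561.4,-22.5,25),(562.8,-82.4,25)]:
    u,v=proj(c,X);u=int(u);v=int(v);y0=max(v-14,0);p=g[y0:v+15,u-14:u+15]
    cs=cv2.HoughCircles(cv2.resize(p,None,fx=6,fy=6,interpolation=cv2.INTER_CUBIC),cv2.HOUGH_GRADIENT,1.5,200,param1=120,param2=20,minRadius=20,maxRadius=60)
    print(p[::2,::2])
    if cs is not None:
        k=cs[0][0]/6;w=(u-14+k[0]-.4,y0+k[1]-.4);print(w,k[2],onplane(c,w,25).round(1));pin.append(onplane(c,w,25))
hs=cv2.cvtColor(b,cv2.COLOR_RGB2HSV);m=(hs[...,1]<45)&(hs[...,2]>130)
for r in range(100,300,10):
    x=np.flatnonzero(m[r,150:350])+150;print(r,len(x),(int(x.min()),int(x.max())) if len(x) else '',end='|')
E
```

```text
time_s: 25.77
tool_pos: [543.2, -190.9, 132.5]
orientation: [-0.001, 0.698, 0.716, -0.0]
ft_force: [-0.2, 0.3, -1.8]
opening: 0.677
grip_force: 66.0
[ 543.2 -190.9  132.5] [ 543.4 -191.   132.6]
[[98 97 97 ... 95 95 96]
 [97 97 97 ... 97 96 97]
 [96 97 97 ... 97 95 96]
 ...
 [33 34 31 ... 33 32 35]
 [33 31 30 ... 32 32 32]
 [31 29 30 ... 30 32 32]]
(np.float32(280.725), np.float32(297.475)) 8.733334 [ 573.7 -318.4   25. ]
[[ 99  98  99  98  97  98  98  99  98  98  93  88  88  87  87]
 [ 99  98  98  97  98  98  97  98  98  98  88  87  87  87  88]
 [ 99  98  97  97  99  99  98  99  95  92  87  87  88  86  86]
 [ 99  97  99  98  97  98  98  95  87  88  87  87  87  87  87]
 [ 97  97  98  99  96  97  92  80  83  87  88  88  88  87  87]
 [ 98  98  99  98  94  71  69  67  64  70  85  85  87  85  86]
 [ 98  98  99  96  74  69 110 108  96  62  70  82  82  81  84]
 [ 99  99  97  88  66  93 112 116 107  85  61  80  80  81  85]
 [ 99  98  99  85  65 100 116 115 105  86  59  80  81  83  87]
 [ 99  98  98  79  64  94 107 106  98  77  59  81  82  87  87]
 [ 99  98  97  83  61  73  89  89  76  57  65  86  87  87  87]
 [ 97  88  88  87  65  59  64  64  59  62  86  86  87  88  87]
 [ 96  87  88  87  86  72  63  64  70  85  87  88  87  87  87]
 [ 89  87  88  88  87  87  86  87  87  87  88  87  86  87  86]
 [ 88  86  87  87  86  88  87  87  88  87  87  87  86  86  87]]
100 0 |110 0 |120 0 |130 0 |140 0 |150 0 |160 0 |170 122 (196, 317)|180 117 (196, 317)|190 87 (197, 316)|200 110 (198, 315)|210 118 (198, 315)|220 108 (199, 314)|230 94 (200, 313)|240 111 (187, 311)|250 108 (203, 310)|260 87 (204, 309)|270 96 (178, 309)|280 109 (202, 310)|290 107 (203, 309)|
```

```bash
python3 - <<'E'
from rig import env
from h import *
m=env.camera_model('wrist');K=m['mtx'];T=m['T_tool_cam']
def mk(pos,q):
    Rt=Ro.from_quat([q[1],q[2],q[3],q[0]]).as_matrix();Rc=Rt@T[:3,:3];c=Rt@T[:3,3]+pos;return K,Rc.T,-Rc.T@c
c1=mk(np.array([541.4,-166.9,111.95]),[-.001,.699,.715,-.001]);c2=mk(np.array([543.3,-190.9,132.5]),[-.001,.698,.716,0])
r1=(285,93);l1=(287,8)
u,v=proj(c2,(562.8,-82.4,25));r2=(int(u)+0.2,int(v)+3);print(u,v)
for z in (22,25): print(onplane(c1,r1,z).round(1),onplane(c1,l1,z).round(1),onplane(c2,r2,z).round(1))
print(tri([(c1,r1),(c2,r2)]))
# plate in hand
u=c2
for p in [(256.5,165),(196,170),(317,170)]: print(p,onplane(c2,p,144.5).round(1))
b=cv2.imread('pics/pins2.png')[...,::-1];hs=cv2.cvtColor(b,cv2.COLOR_RGB2HSV);mm=(hs[...,1]<45)&(hs[...,2]>130);print([(r,int(mm[r,200:315].sum())) for r in list(range(150,172,2))+list(range(290,340,4))])
E
```

```text
282.5081948469661 61.1713969842314
[562.8 -84.   22. ] [561.1 -25.2  22. ] [562.9 -84.2  22. ]
[562.5 -84.1  25. ] [560.8 -26.   25. ] [562.7 -84.6  25. ]
(array([563.08312816, -83.90827612,  19.48858338]), np.float64(0.03625392924623589))
(256.5, 165) [ 542.9 -144.   144.5]
(196, 170) [ 513.4 -147.2  144.5]
(317, 170) [ 572.5 -145.7  144.5]
[(150, 0), (152, 0), (154, 0), (156, 0), (158, 0), (160, 0), (162, 111), (164, 114), (166, 115), (168, 115), (170, 115), (290, 107), (294, 88), (298, 87), (302, 93), (306, 109), (310, 110), (314, 110), (318, 110), (322, 4), (326, 1), (330, 2), (334, 0), (338, 0)]
```

Careful with the scale: shifts go in m and turns go in units of 0.05 rad. That gives: 136 mm is 0.136, 120 mm is 0.12.

```bash
python3 -c "
from rig import env
from h import *
go(env,(548,-55,40),91.5)"; python3 drive.py '[[[0,0.04,0.002,0,0],[0,0.08,0.002,0,0],[0,0.12,0.002,0.01,0],[0,0.136,0.002,0.04,0],[0,0.136,0.002,0.07,0],[0,0.136,0.002,0.09,0],[0,0.136,0.002,0.09,0],[0,0.136,0.002,0.09,0],[0,0.136,0.002,0.09,0],[0,0.136,0.002,0.09,0]]]';python3 -c "
from rig import env
from h import *
go(env,(548,-55,30),91.5)"
```

```text
shift [135.8   8.2  92.7] turn -0.001 now [ 543.4 -191.   132.6] 91.5 t 25.8167
time_s: 26.65
tool_pos: [544.2, -55.9, 45.0]
orientation: [0.001, 0.698, 0.716, 0.001]
ft_force: [0.1, 0.2, -1.2]
opening: 0.682
grip_force: 66.0
shift [ 0.9  3.7 15. ] turn -0.002 now [544.2 -55.9  45. ] 91.4 t 26.65
```

To row units: 8 mm is 0.008, 4 mm is 0.004.

```bash
python3 drive.py '[[[0,0.001,0.004,0.004,0],[0,0.001,0.004,0.008,0],[0,0.001,0.004,0.012,0],[0,0.001,0.004,0.014,0],[0,0.001,0.004,0.016,0],[0,0.001,0.004,0.016,0]]]'; python3 drive.py '[[[0,0,0,0.002,0],[0,0,0,0.004,0],[0,0,0,0.006,0],[0,0,0,0.006,0]]]'
```

```text
time_s: 27.15
tool_pos: [546.0, -54.4, 26.7]
orientation: [-0.0, 0.698, 0.716, -0.0]
ft_force: [0.4, 0.4, -2.1]
opening: 0.678
grip_force: 66.0
time_s: 27.48
tool_pos: [546.6, -54.5, 22.5]
orientation: [0.0, 0.698, 0.716, 0.0]
ft_force: [-3.0, -0.2, 7.9]
opening: 0.683
grip_force: 67.0
```

```bash
python3 drive.py '[[[0,0,0,-0.001,0],[1,0,0,-0.001,0],[1,0,0,-0.001,0],[1,0,0,-0.001,0],[1,0,0,-0.001,0],[1,0,0,-0.001,0]]]'; python3 drive.py '[[[1,0,0,-0.02,0],[1,-0.02,0,-0.06,0],[1,-0.06,0,-0.09,0],[1,-0.075,0,-0.095,0],[1,-0.075,0,-0.095,0],[1,-0.075,0,-0.095,0],[1,-0.075,0,-0.095,0],[1,-0.075,0,-0.095,0]]]'; python3 see.py 34;python3 - <<'E'
from h import *
b=cv2.imread('pics/see.png');hsv=cv2.cvtColor(b,cv2.COLOR_BGR2HSV);m=((hsv[...,1]<45)&(hsv[...,2]>130))
for r in range(0,240,6):
    x=np.flatnonzero(m[r,190:300])+190;print(r,len(x),(int(x.min()),int(x.max())) if len(x) else '',end='|')
print()
for row in hsv[0:200:5,195:330:5]: print(' '.join(f'{v[2]//10:2d}' for v in row))
E
```

```text
time_s: 27.98
tool_pos: [546.5, -54.5, 22.2]
orientation: [-0.0, 0.698, 0.716, -0.0]
ft_force: [-0.4, 0.5, 0.1]
opening: 0.994
grip_force: 0.0
time_s: 28.65
tool_pos: [547.2, -128.4, 116.1]
orientation: [-0.001, 0.698, 0.716, -0.001]
ft_force: [-0.3, -0.3, 0.3]
opening: 0.998
grip_force: 0.0
[ 547.2 -128.4  116.1]
[ 218   39   82  126 8496] [[216.0, 163.0], [218.0, 39.0], [299.0, 40.0], [297.0, 164.0]] [[513.4, -102.0, 34.0], [516.6, -9.4, 34.0], [576.0, -8.7, 34.0], [581.2, -101.3, 34.0]] [546.8 -55.4  34. ]
[ 302   39   41  122 3458] [[301.0, 160.0], [307.0, 37.0], [343.0, 39.0], [336.0, 162.0]] [[583.7, -97.6, 34.0], [581.6, -6.8, 34.0], [607.6, -7.3, 34.0], [613.2, -98.4, 34.0]] [596.5 -52.5  34. ]
0 0 |6 0 |12 0 |18 0 |24 0 |30 0 |36 0 |42 83 (217, 299)|48 82 (218, 299)|54 74 (218, 299)|60 60 (218, 299)|66 59 (219, 298)|72 80 (219, 298)|78 80 (219, 298)|84 76 (219, 298)|90 66 (219, 297)|96 70 (220, 297)|102 79 (190, 297)|108 80 (190, 296)|114 69 (190, 296)|120 63 (220, 296)|126 69 (221, 296)|132 76 (221, 296)|138 76 (221, 296)|144 59 (221, 295)|150 62 (222, 295)|156 75 (221, 295
[... 2644 characters left out ...]
1 24 25 25 25 25 25 25 25 25 25 16  9 24 24 21 20 25
21  8  7  8  8  8 25 25 25 25 25 25 25 25 25 25 25 25 25 25 14  9 24 23 23 23 21
21  8  8  7  8  8  8  8  8  9  9  9  9  9  9  9  9  9  9  9  9  8  8  8  8  8  7
21 20 20 19 18 19 18 20 21 21 19 18 19 20 20 21 21 21 20 20 20 19 20 22 21 20 19
21 20 19 19 19 19 19 20 21 21 19 18 20 20 20 21 21 21 20 20 20 19 21 22 21 20 19
21 20 19 18 19 19 19 20 21 20 19 19 20 21 21 21 21 21 20 20 19 20 22 21 20 20 19
21 19 18 18 19 19 19 19 21 19 19 19 20 21 21 20 21 20 20 20 19 21 22 21 19 20 20
22 21 20 19 21 20 19 20 21 19 19 20 20 21 21 20 21 20 20 19 18 22 22 21 19 21 20
22 20 19 19 21 19 19 20 20 19 19 20 20 21 21 21 21 20 20 19 20 22 21 20 19 20 20
```

To row units: 172 mm is 0.172, 90 mm is 0.09.

```bash
python3 drive.py '[[[0,0,0,-0.04,0],[0,0.005,0.01,-0.076,0],[0,0.01,0.05,-0.08,0],[0,0.02,0.09,-0.08,0],[0,0.028,0.13,-0.08,0],[0,0.028,0.16,-0.08,0],[0,0.028,0.172,-0.08,0],[0,0.028,0.172,-0.08,0],[0,0.028,0.172,-0.08,0],[0,0.028,0.172,-0.08,0]]]';python3 -c "
from rig import env
from h import *
go(env,(718,-95,125),91.5);print(env.sense()['q'])"
```

```text
time_s: 29.53
tool_pos: [718.3, -96.5, 196.4]
orientation: [-0.001, 0.698, 0.716, -0.001]
ft_force: [-0.6, 0.3, -0.3]
opening: -0.0
grip_force: 0.0
shift [ 1.5 -0.  71.4] turn -0.001 now [718.3 -96.5 196.4] 91.5 t 29.5333
[-1.33561066e-01  6.36242682e-01  3.86407536e-01  1.32364023e+00
 -5.99322561e-05  1.41161274e+00]
```

```bash
python3 drive.py '[[[0,0.001,0,0.03,0],[0,0.001,0,0.055,0],[0,0.001,0,0.071,0],[0,0.001,0,0.071,0],[0,0.001,-0.015,0.071,0],[0,0.001,-0.03,0.071,0],[0,0.001,-0.045,0.071,0]]]'; python3 drive.py '[[[0,0,-0.015,0,0],[0,0,-0.028,0,0],[0,0,-0.041,0,0],[0,0,-0.052,0.002,0],[0,0,-0.062,0.004,0],[0,0,-0.072,0.007,0],[0,0,-0.082,0.01,0],[0,0,-0.09,0.014,0],[0,0,-0.09,0.014,0]]]'
```

```text
time_s: 30.12
tool_pos: [674.6, -97.5, 128.3]
orientation: [0.001, 0.698, 0.716, 0.001]
ft_force: [2.5, -0.5, 1.2]
opening: 0.0
grip_force: 1.0
time_s: 30.87
tool_pos: [582.6, -99.7, 113.8]
orientation: [0.0, 0.698, 0.716, -0.0]
ft_force: [-0.5, -1.0, -1.1]
opening: 0.0
grip_force: 0.0
```

To row units: -55 mm is -0.055, 53 mm is 0.053.

```bash
python3 drive.py '[[[0,0.004,-0.01,0.006,0],[0,0.004,-0.02,0.013,0],[0,0.004,-0.032,0.022,0],[0,0.004,-0.04,0.031,0],[0,0.004,-0.046,0.039,0],[0,0.004,-0.05,0.046,0],[0,0.004,-0.055,0.053,0],[0,0.004,-0.058,0.059,0],[0,0.004,-0.06,0.062,0],[0,0.004,-0.06,0.062,0]]]'
```

```text
time_s: 31.7
tool_pos: [524.4, -97.0, 50.1]
orientation: [-0.0, 0.698, 0.716, 0.0]
ft_force: [-0.1, 0.7, -0.3]
opening: 0.003
grip_force: 0.0
```

```bash
python3 drive.py '[[[0,0,0,0.002,0],[0,0,0,0.004,0],[0,0,0,0.004,0]]]'; python3 - <<'E'
from rig import env
from h import *
for n in ['wrist','top']:
    b=env.read_camera(n);cv2.imwrite(f'pics/b_{n}.png',b[:,:,::-1]);hs=cv2.cvtColor(b,cv2.COLOR_RGB2HSV);m=(abs(hs[...,0].astype(int)-110)<12)&(hs[...,1]>120)&(hs[...,2]>35)
    c=cam(env,n)
    n_,l,st,ce=cv2.connectedComponentsWithStats(m.astype(np.uint8))
    for i in range(1,n_):
        if st[i,4]>150: x,y,w,h,a=st[i];print(n,st[i],onplane(c,(x,y),44).round(),onplane(c,(x+w,y+h),44).round())
E
```

```text
time_s: 31.95
tool_pos: [523.8, -97.1, 46.2]
orientation: [-0.0, 0.698, 0.716, -0.001]
ft_force: [-1.5, 0.4, 1.5]
opening: -0.001
grip_force: 1.0
wrist [  191    53   282   207 47486] [491.   1.  44.] [ 656. -109.   44.]
top [437 357  16  27 175] [ 123. -606.   44.] [  63. -640.   44.]
```

```bash
python3 -c "
from rig import env
from h import *
go(env,(511,-54.5,66),91.5)"; python3 drive.py '[[[0,0,0,-0.03,0],[0,0.02,-0.006,-0.04,0],[0,0.042,-0.012,-0.04,0],[0,0.042,-0.012,-0.04,0],[0,0.042,-0.012,-0.04,0],[0,0.042,-0.012,-0.03,0],[0,0.042,-0.012,-0.025,0],[0,0.042,-0.012,-0.022,0],[0,0.042,-0.012,-0.022,0]]]'
```

```text
shift [ 42.8 -12.4 -19.7] turn -0.001 now [524.4 -97.   46.3] 91.4 t 32.05
time_s: 32.8
tool_pos: [510.5, -55.7, 66.7]
orientation: [-0.001, 0.699, 0.716, -0.001]
ft_force: [-0.4, 1.2, 0.8]
opening: 0.002
grip_force: 0.0
```

Now press.

```bash
python3 drive.py '[[[0,0,0,0.002,0],[0,0,0,0.004,0],[0,0,0,0.006,0],[0,0,0,0.006,0]]]'; python3 drive.py '[[[0,0,0,0.0015,0],[0,0,0,0.003,0],[0,0,0,0.004,0],[0,0,0,0.004,0]]]'
```

```text
time_s: 33.13
tool_pos: [511.3, -55.8, 65.4]
orientation: [0.001, 0.698, 0.716, 0.0]
ft_force: [-8.6, -0.0, 26.4]
opening: 0.001
grip_force: 12.8
time_s: 33.47
tool_pos: [511.3, -55.8, 64.8]
orientation: [0.001, 0.698, 0.716, 0.001]
ft_force: [-16.7, 0.8, 52.8]
opening: 0.001
grip_force: 26.1
```

To row units: 7 mm is 0.007, -30 mm is -0.03.

```bash
python3 drive.py '[[[0,0,0,-0.015,0],[0,0,0,-0.03,0],[0.6,0,0,-0.03,0],[0.6,0,0,-0.03,0],[0.6,0,0,-0.03,0],[0.6,0,0,-0.03,0],[0.6,0,0,-0.015,0],[0.6,0,0,0,0],[0.6,0,0,0.005,0],[0.6,0,0,0.007,0],[0.6,0,0,0.007,0],[0.6,0,0,0.007,0]]]'; python3 drive.py '[[[0,0,0,0,0],[0,0,0,0,0],[0,0,0,0,0],[0,0,0,0,0],[0,0,0,0,0],[0,0,0,0,0],[0,0,0,0,0]]]'
```

```text
time_s: 34.47
tool_pos: [511.6, -55.4, 51.4]
orientation: [-0.0, 0.698, 0.716, -0.0]
ft_force: [0.1, -1.1, -0.1]
opening: 0.601
grip_force: 0.0
time_s: 35.05
tool_pos: [508.8, -55.4, 51.7]
orientation: [-0.001, 0.698, 0.716, -0.002]
ft_force: [-5.5, -0.5, 6.6]
opening: 0.117
grip_force: 61.5
```

To row units: -5 mm is -0.005, -4 mm is -0.004.

```bash
python3 drive.py '[[[0,0,0,-0.002,0],[0,0,0,-0.004,0],[0,0,0,-0.005,0],[0,0,0,-0.005,0],[0,0,0,-0.005,0],[0,0,0,-0.005,0]]]'; python3 drive.py '[[[0,0,0,-0.0015,0],[0,0,0,-0.0015,0],[0,0,0,-0.0015,0],[0,0,0,-0.0015,0]]]'
```

```text
time_s: 35.55
tool_pos: [509.5, -55.4, 54.0]
orientation: [-0.002, 0.698, 0.716, -0.002]
ft_force: [2.7, -1.9, -26.5]
opening: 0.124
grip_force: 58.3
time_s: 35.88
tool_pos: [509.5, -55.4, 54.3]
orientation: [-0.002, 0.698, 0.716, -0.002]
ft_force: [5.8, -1.2, -37.4]
opening: 0.118
grip_force: 59.7
```

To row units: 4 mm is 0.004, 2 mm is 0.002.

```bash
python3 drive.py '[[[0,0,0,0.002,0],[0,0,0,0.004,0],[0,0,0,0.004,0],[0,0,0,0.004,0],[0,0,0,0.004,0]]]'; python3 drive.py '[[[0,0,0,0.0005,0],[0,0,0,0.0005,0],[0,0,0,0.0005,0],[0,0,0,0.0005,0]]]'
```

```text
time_s: 36.3
tool_pos: [509.5, -55.4, 53.7]
orientation: [-0.001, 0.698, 0.716, -0.001]
ft_force: [-5.4, -1.1, -10.2]
opening: 0.12
grip_force: 63.2
time_s: 36.63
tool_pos: [509.5, -55.3, 53.7]
orientation: [-0.001, 0.698, 0.716, -0.001]
ft_force: [-6.0, -1.7, -6.5]
opening: 0.119
grip_force: 63.7
```

To row units: -90 mm is -0.09, -60 mm is -0.06.

```bash
python3 drive.py '[[[0,0,0,0.001,0],[0.6,0,0,0,0],[0.6,0,0,0,0],[0.6,0,0,0,0],[0.6,0,0,0,0],[0.6,0,0,-0.02,0],[0.6,0,0,-0.06,0],[0.6,-0.02,0,-0.09,0],[0.6,-0.04,0,-0.09,0],[0.6,-0.04,0,-0.09,0],[0.6,-0.04,0,-0.09,0],[0.6,-0.04,0,-0.09,0]]]'; python3 - <<'E'
from rig import env
from h import *
c=cam(env,'wrist');s=env.sense();b=env.read_camera('wrist');print(s['tool_pos'],s['ft_force'])
hs=cv2.cvtColor(b,cv2.COLOR_RGB2HSV);m=((abs(hs[...,0].astype(int)-110)<12)&(hs[...,1]>120)&(hs[...,2]>35)).astype(np.uint8)
m=cv2.morphologyEx(m,cv2.MORPH_CLOSE,np.ones((9,9)));m[260:]=0
for r in range(10,230,20):
    x=np.flatnonzero(m[r]);print(r,(int(x.min()),int(x.max()),onplane(c,(x.min(),r),44).round(1),onplane(c,(x.max(),r),44).round(1)) if len(x)>40 else '')
o=(abs(hs[...,0].astype(int)-12)<8)&(hs[...,1]>180)&(hs[...,2]>120);p=np.argwhere(o)
if len(p): print('orange',len(p),p.min(0),p.max(0),onplane(c,np.median(p,0)[::-1],30).round(1))
E
```

```text
time_s: 37.63
tool_pos: [512.4, -94.9, 143.1]
orientation: [-0.0, 0.698, 0.716, 0.0]
ft_force: [0.7, 1.2, -0.3]
opening: 0.602
grip_force: 0.0
[512.40152911 -94.9340584  143.13269858] [ 0.69232095  1.24891927 -0.31785921]
10 
30 
50 
70 
90 (233, 393, array([491.7, -10.4,  44. ]), array([624. ,  -7.1,  44. ]))
110 (234, 391, array([492.5, -26.3,  44. ]), array([625.1, -23. ,  44. ]))
130 (234, 388, array([492.5, -42.9,  44. ]), array([625.4, -39.6,  44. ]))
150 (233, 385, array([491.6, -60.3,  44. ]), array([625.7, -56.9,  44. ]))
170 (235, 382, array([493.4, -78.4,  44. ]), array([626.1, -75. ,  44. ]))
190 (236, 380, array([494.3, -97.3,  44. ]), array([627.4, -94. ,  44. ]))
210 
orange 94 [131 223] [152 229] [484.9 -55.4  30. ]
```

```bash
python3 -c "
from rig import env
print(env.hand_in())"
```

```text
the job is handed in; nothing more can be done
None
```

I handed the job in at about 38 s: the plate is wells up on both pins, and the lid is shut and held about 37 N of upward tug. The judge returned no verdict. I dropped the plate twice during the flip and never measured whether the cup, pots or figure moved, though no arm move went near them.

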